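Load the roller lane and the tube tote in the mailroom

ROBOT

A 6-joint arm with a two-finger parallel gripper is mounted at the origin on the work surface. World frame = base frame: x ahead of the robot, y to its left, z up, the work surface at z = 0. Lengths are in m, angles in rad, forces in N, time in s.
With the tool pointing down it reaches from about 0.35 to 0.975 m from the base axis. Payload 4.9 kg.
Tool frame: the origin (TCP) lies midway between the tips of the shut fingers; the grasp point (between the pads) lies 19 mm behind it; z points along the fingers, y is the direction in which the jaws open and shut (so a half turn about z gives the same grasp; the last joint's range is limited). The gripper opens to 85 mm and grips with 20 to 120 N. Pads are 22 mm wide; open, the fingers measure 114 mm over their backs; the gripper's body (76 mm by 85 mm) begins 54 mm behind the grasp point. The pads swing forward as they close: fully open they stand 13 mm farther back than shut.
Start: joints at [-1.459, 0.053, 1.613, -0, 1.476, -0.119], TCP at [0.143, -0.608, 0.231] pointing down, gripper open.
Joint ranges: [-3.01, 3.01], [-1.01, 2.22], [0.06, 2.58], [-1.02, 4.17], [0.09, 2.62], [-3.14, 3.14]. Speed limits (rad/s): [2.57, 2.57, 3.14, 3.14, 3.14, 3.14].

INTERFACE

Orientations are given as a rotation vector (axis times angle).
In Python, from station import ctrl gives the robot as it stands.
- The arm moves only by the shell command python3 -m jog 'ROWS' [FORCE]. ROWS is JSON, one flat list of numbers, 7 for each row, row after row: the opening, from 0 (shut) to 1 (fully open), then the shift along the tool's x, y, z in m, then the turn, a rotation vector about the tool's x, y, z in degrees. A call has 1 to 10 rows; each row shifts and turns the commanded pose from where the row before left it, along the tool's axes as they then stand; what a row does not reach is not made up. A row lasts 1/8 s, in which the tool goes at most 62.5 mm and 10.7 degrees, less where a joint would pass 70% of its speed; a pose out of reach is approached as far as the arm can. A call with a gripper value outside its range is refused whole. The fingers move at their own pace and stop on an object; FORCE is the grip in N (left out, the last holds). Time passes only in rows, so rows that do not move let the fingers close. It gives the time, the measured TCP pose, the force and the opening at its end, in the units of the state.
- ctrl.get_obs(): the state, without advancing time (a new reading comes with each control period).
- ctrl.get_image(name): name is "side" or "top"; returns a dict with "image" (400x640x3 uint8, blue, green, red), "camera_matrix" (3x3 intrinsics, pixels), "dist_coeffs" ([k1, k2, p1, p2, k3] as OpenCV has them; the pictures are not rectified), "rvec" (rotation vector, rad) and "tvec" (3), from world to camera coordinates, as OpenCV has them. Camera axes: x right, y down, z forward; pixel columns grow to the right and rows downward; lengths in m; the calibration is good to about 2 mm. A picture is of the moment at which its call begins. There is no depth.
- ctrl.finish_job(): hands the job in, once; it reports no verdict.
Trained networks look in a picture, given as the dict that the camera call returned (one of the last four; its "shot" number tells which), for a name from the list of things; names that differ only in an ending like _2 or _b are one class to them, and where a whole thing is asked for, a point or a joint stands for the part that bears it (a point fixed in the world has none). Each returns a list of dicts, best first, with "p" (0 to 1); they miss things now and then, are a little off and sometimes report something else, mostly with a low value. They report only what shows in the picture. A call takes as long as a camera call.
- ctrl.boxes_of(target, picture): "box" ([centre column, centre row, width, height] in pixels, round what is visible of it).
The state is a dict: "t": time; "q": joint angles; "dq": joint speeds; "effort": joint torques, N m; "tool_pos": TCP position; "tool_rot": TCP orientation; "contact_force": force on the tool from outside, world axes, zero at the start; "wrist_torque": the same for the moment, N m; "opening": finger opening in m.
Only numpy, scipy, OpenCV 4.12 (cv2) and the standard library are available. Lean on these libraries where they do the work, as an engineer would, in place of code of your own. Each camera call takes 0.05 s, during which the arm holds its last target. There are 200 camera calls.

TASK

Clear the outgoing post off the bench. Put the three brown cartons on the sloped roller lane one after another, lengthwise and upright, the largest first, then the middle one, then the smallest, letting each roll down so that they end in a close row behind the stop; stand the tall mailing tube upright in the far half of the black tote and the short one upright in its near half (near the robot). Leave the pen cup, the tape roll and the ink stamp where they are.

Things in the scene. Friction and masses are not known exactly. Their poses are not given: they have to be found in the camera images.
- carton_large: The largest sealed plain brown cardboard carton standing on its base, 105 mm long x 64 wide x 85 high, about 400 g. Origin: centre of the underside; x along its length (105), y across its width, z up. Grip it across the 64 mm width near the top. It may start anywhere among the post, at any yaw.
- carton_medium: The middle sealed plain brown cardboard carton standing on its base, 85 mm long x 60 wide x 68 high, about 260 g. Origin: centre of the underside; x along its length (85), y across its width, z up. Grip it across the 60 mm width near the top. It may start anywhere among the post, at any yaw.
- carton_small: The smallest sealed plain brown cardboard carton standing on its base, 65 mm long x 54 wide x 55 high, about 160 g. Origin: centre of the underside; x along its length (65), y across its width, z up. Grip it across the 54 mm width near the top. It may start anywhere among the post, at any yaw.
- tube_tall: The tall round cardboard mailing tube with white end caps, standing upright, 50 mm diameter, 150 mm high, about 140 g, smooth and plain. Origin: centre of the underside; z up along the tube.
- tube_short: The short round cardboard mailing tube with white end caps, standing upright, 50 mm diameter, 100 mm high, about 100 g, smooth and plain. Origin: centre of the underside; z up along the tube.
- lane: Fixed lane of steel rollers, grey rails (82 mm clear between, 98 over), yellow stop at its low far end; cartons roll down by themselves in about 3 s. Origin: on the bench under the infeed, where cartons are set down (high end, near robot); x downhill to the stop, z up. Roller tops 73 mm high at x=0, falling 7 deg along +x, from x=-70 to the stop face at x=310; rails 6 mm higher.
- tote: Fixed open black tote, 210 (x) x 125 (y) x 60 mm high, walls and floor 5 mm, with a rim-high cross wall at x=0 making two halves of about 97 x 115 mm inside. Lane and tote stand either side of the post. Origin: centre of the underside; x points away from the robot (within 9 deg): far half centred at x=+51 mm, near half (white label on its end) at x=-51, y=0; inner floor at z=5.
- pen_cup: Bystander: loose dark steel pen cup, 72 mm across, 90 mm high, pens to 130 mm, among the post. Origin: centre of the underside.
- tape_roll: Bystander: loose roll of brown tape lying flat, 70 mm across, 24 mm high, among the post. Origin: centre of the underside.
- ink_stamp: Bystander: loose ink stamp standing on its 50 x 30 mm black foot, with a wooden knob, 60 mm high, among the post. Origin: centre of the underside.

How it is judged:
On the way, in this order (a step that is already met when the one before it is completed fails the run):
1. the largest carton rests against the stop (x of carton_large in the frame of lane between 0.2459 and 0.2699 m and y of carton_large in the frame of lane between -0.025 and 0.025 m and z of carton_large in the frame of lane between 0.0313 and 0.0513 m and angle between carton_large's own z axis and vertical below 0.22 rad), for 0.2 s.
2. the middle carton rests close behind it (all of step 1 and x of carton_medium in the frame of lane between 0.1486 and 0.1786 m and y of carton_medium in the frame of lane between -0.025 and 0.025 m and z of carton_medium in the frame of lane between 0.0429 and 0.0629 m and angle between carton_medium's own z axis and vertical below 0.22 rad), for 0.2 s.
3. the smallest carton rests close behind that (all of step 2 and x of carton_small in the frame of lane between 0.0692 and 0.1092 m and y of carton_small in the frame of lane between -0.025 and 0.025 m and z of carton_small in the frame of lane between 0.0521 and 0.0721 m and angle between carton_small's own z axis and vertical below 0.22 rad), for 0.2 s.
At the end, for the whole second after the job is handed in: Cartons upright (13 deg) on the rollers, large, middle, small from the stop, centres within 12, 15 and 20 mm of a tight row and 25 mm across; tall tube standing (7 deg) on the floor of the tote's far half, short one in its near half; all released and at rest (all of step 3 and x of tube_tall in the frame of tote between 0.008 and 0.098 m and y of tube_tall in the frame of tote between -0.058 and 0.058 m and z of each of tube_tall, tube_short in the frame of tote below 0.015 m and angle between each of tube_tall, tube_short's own z axis and vertical below 0.12 rad and x of tube_short in the frame of tote between -0.098 and -0.008 m and y of tube_short in the frame of tote between -0.058 and 0.058 m and linear speed of each of carton_large, carton_medium, carton_small, tube_tall, tube_short below 0.02 m/s); the robot touches nothing.
It fails at once if the pen cup is shifted or knocked over (its foot moved more than 40 mm or tilted more than 0.5 rad) (distance of pen_cup from where it was at the start of the episode above 0.04 m or angle between pen_cup's own z axis and vertical above 0.5 rad).
It fails at once if the tape roll is shifted or knocked over (its foot moved more than 40 mm or tilted more than 0.5 rad) (distance of tape_roll from where it was at the start of the episode above 0.04 m or angle between tape_roll's own z axis and vertical above 0.5 rad).
It fails at once if the ink stamp is shifted or knocked over (its foot moved more than 40 mm or tilted more than 0.5 rad) (distance of ink_stamp from where it was at the start of the episode above 0.04 m or angle between ink_stamp's own z axis and vertical above 0.5 rad).
It also fails if it takes over 112 s, if anything falls off the work surface, if the arm or the gripper's body presses on something with over 40 N, if the wrist force passes 120 N, or if a joint passes its speed limit or range.

## Working session

There is one attempt and no reset: what is moved stays moved. The work goes in short steps, Python scripts to look and compute and a shell command to move; the robot and the scene stay as the last step left them, time stands still between calls to the robot, and variables do not carry over. Pictures are saved under pics/ and viewed, about 12 in all and at most 16, crops included, and the job is handed in when it is done.

```bash
ls; mkdir -p pics; cat > h.py <<'E'
import numpy as np, cv2
from station import ctrl
def ray(p,uv):
    R,_=cv2.Rodrigues(np.array(p["rvec"],float)); t=np.array(p["tvec"],float).ravel()
    n=cv2.undistortPoints(np.array(uv,float).reshape(-1,1,2),np.array(p["camera_matrix"]),np.array(p["dist_coeffs"])).reshape(-1,2)
    d=np.c_[n,np.ones(len(n))]@R; return -R.T@t,d
def onz(p,uv,z):
    c,d=ray(p,uv); return c+d*((z-c[2])/d[:,2])[:,None]
def proj(p,X):
    return cv2.projectPoints(np.array(X,float).reshape(-1,3),np.array(p["rvec"],float),np.array(p["tvec"],float),np.array(p["camera_matrix"]),np.array(p["dist_coeffs"]))[0].reshape(-1,2)
NAMES="carton_large carton_medium carton_small tube_tall tube_short lane tote pen_cup tape_roll ink_stamp".split()
E
python3 - <<'E'
from h import *
print(ctrl.get_obs())
for n in("top","side"):
    p=ctrl.get_image(n); cv2.imwrite(f"pics/{n}0.png",p["image"])
    c,_=ray(p,[[320,200]]); print(n,c)
    for k in NAMES:
        print(k,[(np.round(b["box"]).astype(int).tolist(),round(b["p"],2)) for b in ctrl.boxes_of(k,p)[:3]])
E
```

```text
pics
{'t': 0.0, 'q': array([-1.45899608e+00,  5.33402503e-02,  1.61430820e+00, -2.34334491e-05,
        1.47596616e+00, -1.19033021e-01]), 'dq': array([ 1.53889600e-04,  1.73655955e-03, -6.35877374e-04, -5.38219536e-04,
        8.98452959e-04,  3.50622518e-05]), 'effort': array([-8.03621037e-05, -3.93681693e+01, -3.70180535e+01, -2.25263835e-05,
        7.02950754e-03,  1.62859422e-06]), 'tool_pos': array([ 0.14289719, -0.60780775,  0.23006482]), 'tool_rot': array([-3.11868231e+00, -3.61558215e-01,  2.51379207e-05]), 'contact_force': array([0.14146177, 0.6529884 , 0.44144162]), 'wrist_torque': array([0.0562114 , 0.03406117, 0.02555888]), 'opening': 0.085348013452991}
top [0.31549518 0.00658658 1.13748109]
carton_large [([260, 151, 44, 49], 0.82)]
carton_medium [([255, 232, 39, 30], 0.69), ([262, 152, 46, 53], 0.69)]
carton_small [([384, 228, 32, 29], 0.8)]
tube_tall [([386, 158, 28, 37], 0.75)]
tube_short [([317, 156, 22, 30], 0.87)]
lane [([450, 163, 66, 154], 0.95)]
tote [([186, 212, 57, 89], 0.82)]
pen_cup [([450, 163, 68, 152], 0.59), ([321, 228, 26, 35], 0.58)]
tape_roll [([290, 193, 28, 25], 0.8), ([386, 158, 30, 36], 0.7)]
ink_stamp [([355, 200, 24, 14], 0.78), ([388, 227, 33, 26], 0.45)]
side [ 0.50213881 -0.70233316  0.6455544 ]
carton_large [([356, 155, 44, 49], 0.94)]
carton_medium [([274, 159, 27, 39], 0.95), ([280, 260, 35, 45], 0.63)]
carton_small [([280, 259, 35, 45], 0.97)]
tube_tall [([370, 231, 27, 72], 0.74)]
tube_short [([363, 189, 24, 47], 0.75)]
lane [([386, 328, 241, 108], 0.88)]
tote [([295, 124, 75, 38], 0.87)]
pen_cup [([278, 195, 31, 57], 0.62)]
tape_roll [([322, 187, 28, 23], 0.76), ([354, 155, 44, 49], 0.6)]
ink_stamp [([320, 233, 19, 26], 0.86), ([386, 328, 246, 106], 0.74)]
```

View pics/top0.png

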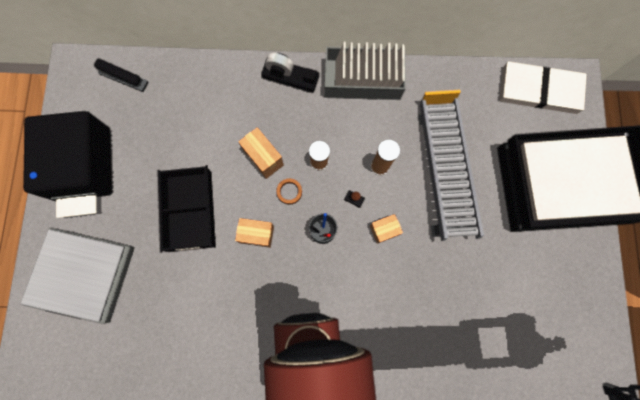

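View pics/side0.png

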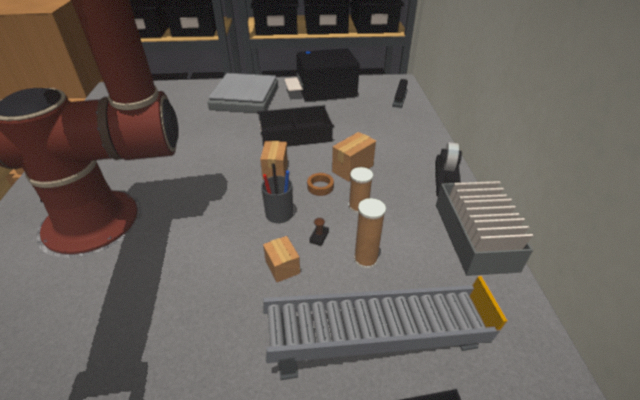

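```bash
cat > fit.py <<'E'
from h import *
from scipy.optimize import minimize
from scipy.spatial.transform import Rotation
def hullmask(p,X,shape):
    m=np.zeros(shape,np.uint8); h=cv2.convexHull(proj(p,X).astype(np.float32))
    S=8; cv2.fillConvexPoly(m,np.round(h*2**4).astype(np.int32),1,cv2.LINE_AA,4); return m
def box3(x,y,yaw,h,L,W,z0=0):
    c,s=np.cos(yaw),np.sin(yaw)
    return [[x+c*a-s*b,y+s*a+c*b,z] for a in(-L/2,L/2) for b in(-W/2,W/2) for z in(z0,z0+h)]
def cyl3(x,y,yaw,h,L,W,z0=0):
    a=np.linspace(0,2*np.pi,32); return [[x+L/2*np.cos(t),y+L/2*np.sin(t),z] for t in a for z in(z0,z0+h)]
def masks(p,kind):
    hsv=cv2.cvtColor(p["image"],cv2.COLOR_BGR2HSV).astype(int)
    m=(hsv[...,1]>90)&((hsv[...,0]<28))&(hsv[...,2]>40)
    if kind=='t': m|=(hsv[...,2]>185)
    return m.astype(float)
K=4
def overlay(p,X): return cv2.convexHull(proj(p,X).astype(np.float32)).reshape(-1,2)
def fit(pics,boxes,kind,L,W,h,ign=None,z0=0):
    shp=box3 if kind=='b' else cyl3
    data=[]
    for i,(p,b) in enumerate(zip(pics,boxes)):
        if b is None: continue
        x0,x1=int(b[0]-b[2]/2-6),int(b[0]+b[2]/2+6); y0,y1=int(b[1]-b[3]/2-6),int(b[1]+b[3]/2+6)
        m=masks(p,kind)[y0:y1,x0:x1]; m=cv2.resize(m,None,fx=K,fy=K,interpolation=cv2.INTER_LINEAR)
        w=np.ones_like(m)
        if ign and ign[i] is not None:
            g=ign[i]; w[max(0,int((g[1]-y0)*K)):max(0,int((g[3]-y0)*K)),max(0,int((g[0]-x0)*K)):max(0,int((g[2]-x0)*K))]=0
        data.append((p,x0,y0,m,w))
    def cost(v):
        s=0
        X=shp(v[0],v[1],v[2],v[3],L,W,z0)
        for p,x0,y0,m,w in data:
            h2=(overlay(p,X)-[x0,y0]+.5)*K-.5
            r=np.zeros(m.shape,np.uint8); cv2.fillConvexPoly(r,np.round(h2*16).astype(np.int32),255,cv2.LINE_AA,4)
            s+=(np.abs(r/255.-m)*w).sum()/K/K
        return s
    c0=onz(pics[0],[boxes[0][:2]],z0+h/2)[0]
    best=None
    for y in (np.arange(0,np.pi,np.pi/8) if kind=='b' else [0]):
        s0=np.array([[c0[0],c0[1],y,h]]+[[c0[0]+.01,c0[1],y,h],[c0[0],c0[1]+.01,y,h],[c0[0],c0[1],y+.2,h],[c0[0],c0[1],y,h+.01]])
        r=minimize(cost,s0[0],method='Nelder-Mead',options=dict(initial_simplex=s0,xatol=1e-4,fatol=.05,maxiter=250))
        if best is None or r.fun<best.fun: best=r
    return best
SZ=dict(carton_large=('b',.105,.064,.085),carton_medium=('b',.085,.06,.068),carton_small=('b',.065,.054,.055),tube_tall=('t',.05,.05,.15),tube_short=('t',.05,.05,.10))
E
cat > m1.py <<'E'
from fit import *
T=ctrl.get_image("top");S=ctrl.get_image("side")
B=dict(carton_large=([260,151,44,49],[356,155,44,49]),carton_medium=([255,232,39,30],[274,159,27,39]),carton_small=([386,228,32,29],[281,259,35,45]),tube_tall=([386,158,28,37],[370,231,27,72]),tube_short=([317,156,22,30],[363,189,24,47]))
ig=dict(carton_medium=[None,[262,176,300,230]])
for k,(a,b) in B.items():
    r=fit((T,S),(a,b),*SZ[k],ign=ig.get(k)); print(k,np.round(r.x,4),np.degrees(r.x[2])%180,round(r.fun,1))
for k,uv,z in(("pen",(322,228),.06),("tape",(289,191),.02),("stamp",(355,199),.03)): print(k,onz(T,[uv],z)[0].round(3))
im=T["image"]
a=cv2.resize(im[82:247,412:484],None,fx=3.6,fy=3.6,interpolation=3);b=cv2.resize(im[160:257,150:222],None,fx=6,fy=6,interpolation=3)
c=np.zeros((600,800,3),np.uint8);c[:a.shape[0],:a.shape[1]]=a[:600];c[:b.shape[0],300:300+b.shape[1]]=b[:600];cv2.imwrite("pics/crop1.png",c);print(a.shape,b.shape)
im=S["image"]
a=cv2.resize(im[275:375,255:512],None,fx=3.1,fy=3.1,interpolation=3);b=cv2.resize(im[98:148,250:340],None,fx=5.5,fy=5.5,interpolation=3)
c=np.zeros((600,800,3),np.uint8);c[:a.shape[0],:a.shape[1]]=a;c[315:315+b.shape[0],:b.shape[1]]=b;cv2.imwrite("pics/crop2.png",c)
E
python3 m1.py
```

```text
carton_large [0.6546 0.1665 3.8653 0.0814] 41.466408669843105 420.5
carton_medium [0.4385 0.1728 1.4908 0.0677] 85.4176938848152 185.1
carton_small [ 0.4602 -0.1713  1.9319  0.0521] 110.68792074566935 146.2
tube_tall [ 0.6401 -0.1596  0.1214  0.1489] 6.954978080175191 661.2
tube_short [0.648  0.0104 0.0464 0.1269] 2.660174939849077 723.0
pen [ 0.453 -0.004  0.06 ]
tape [0.556 0.088 0.02 ]
stamp [ 0.538 -0.091  0.03 ]
(594, 259, 3) (582, 432, 3)
```

View pics/crop1.png

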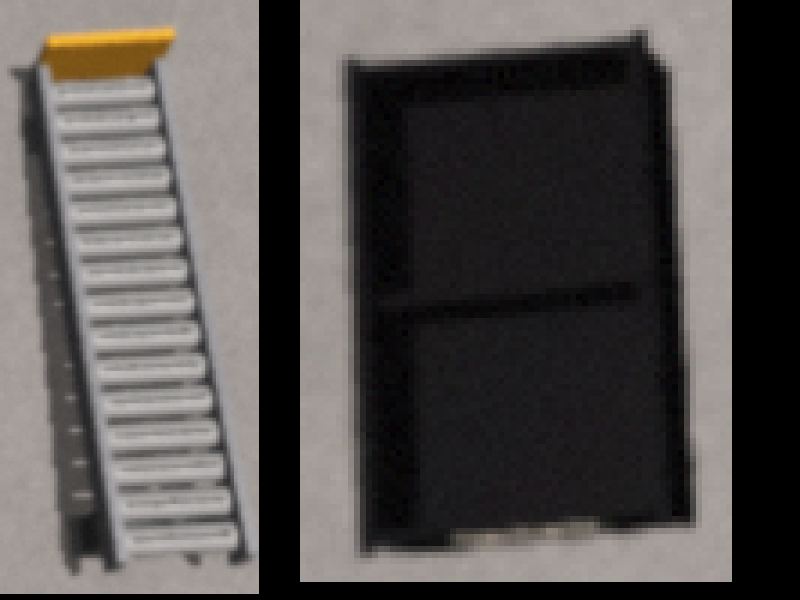

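View pics/crop2.png

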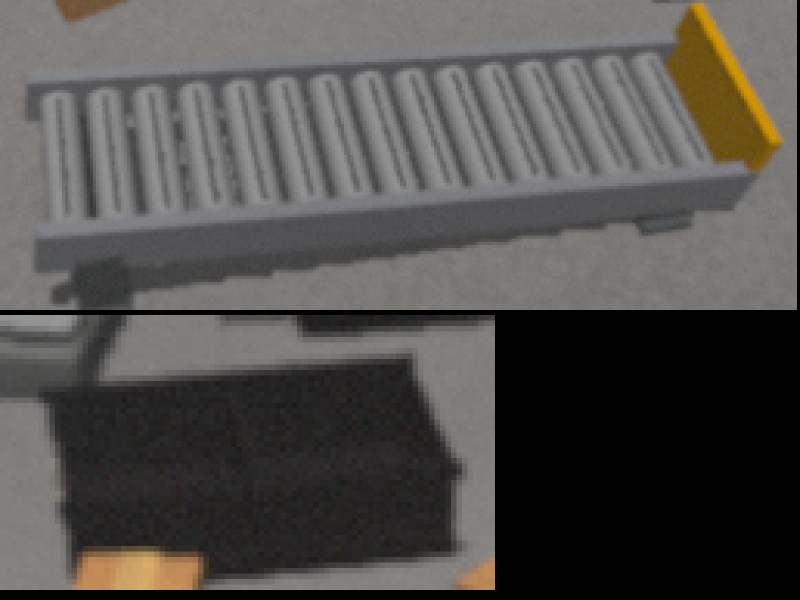

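```bash
cat > m2.py <<'E'
from fit import *
T=ctrl.get_image("top");S=ctrl.get_image("side")
hs=[cv2.cvtColor(p["image"],cv2.COLOR_BGR2HSV) for p in(T,S)]
for n,i,uv in(("T large",0,(255,145)),("T largeside",0,(250,160)),("T cap",0,(389,150)),("T tube body",0,(380,165)),("T bg",0,(300,130)),("S large front",1,(365,165)),("S large top",1,(350,145)),("S large l",1,(343,165)),("S tube",1,(370,240)),("S cap",1,(371,209)),("S cap2",1,(361,175)),("S bg",1,(330,270)),("S tube2",1,(360,195))): print(n,hs[i][uv[1],uv[0]])
F=dict(carton_large=[0.6546,0.1665,3.8653,0.0814],carton_medium=[0.4385,0.1728,1.4908,0.0677],carton_small=[0.4602,-0.1713,1.9319,0.0521],tube_tall=[0.6401,-0.1596,0,0.1489],tube_short=[0.648,0.0104,0,0.1])
vis=[]
for p,(x0,y0,x1,y1) in((T,(230,120,410,255)),(S,(250,130,410,285))):
    im=cv2.resize(p["image"][y0:y1,x0:x1],None,fx=2.2,fy=3.8 if 0 else 2.2,interpolation=3)
    mk=cv2.resize(masks(p,'t')[y0:y1,x0:x1],None,fx=2.2,fy=2.2); mk=cv2.cvtColor((mk*255).astype(np.uint8),cv2.COLOR_GRAY2BGR)
    for k,v in F.items():
        kd,L,W,h=SZ[k]; X=(box3 if kd=='b' else cyl3)(*v,L,W)
        q=((overlay(p,X)-[x0,y0]+.5)*2.2-.5); 
        for a in(im,mk): cv2.polylines(a,[np.round(q).astype(int)],True,(0,255,0) ,1)
    vis.append(np.hstack([im,mk]))
w=800;o=np.zeros((sum(v.shape[0] for v in vis),800,3),np.uint8);y=0
for v in vis: o[y:y+v.shape[0],:v.shape[1]]=v[:,:800];y+=v.shape[0]
cv2.imwrite("pics/ov.png",o[:600]);print(o.shape)
E
python3 m2.py
```

```text
T large [ 20 110 243]
T largeside [14 54 81]
T cap [105   2 250]
T tube body [ 13 151  76]
T bg [ 12  16 160]
S large front [ 14 125 106]
S large top [ 18 129 209]
S large l [ 15 127 116]
S tube [ 15 128 120]
S cap [ 41   9 226]
S cap2 [ 43  10 226]
S bg [ 13  13 138]
S tube2 [ 15 122 125]
(638, 800, 3)
```

View pics/ov.png

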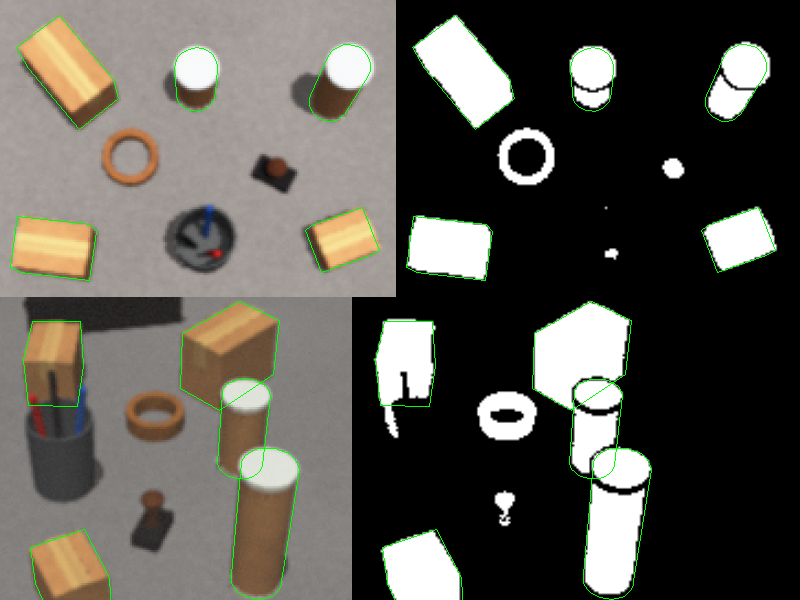

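```bash
cat > m3.py <<'E'
import fit as F
from fit import *
from scipy.optimize import least_squares
T=ctrl.get_image("top");S=ctrl.get_image("side")
mo=F.masks
F.masks=lambda p,k: cv2.morphologyEx(mo(p,k),cv2.MORPH_CLOSE,np.ones((5,5)))
print('large',(r:=fit((T,S),([260,151,44,49],[356,155,44,49]),*SZ['carton_large'],ign=[None,[348,166,400,210]])).x.round(4),r.fun)
print('tall',(r:=fit((T,S),([386,158,28,37],[370,231,27,72]),*SZ['tube_tall'],ign=[None,[340,190,359,230]])).x.round(4),r.fun)
print('short',(r:=fit((T,S),([317,156,22,30],[363,189,24,47]),*SZ['tube_short'],ign=[None,[356,198,400,240]])).x.round(4),r.fun)
F.masks=lambda p,k: (p["image"].max(2)<62).astype(float)
r=fit((T,S),([186,212,57,89],[295,124,75,38]),'b',.21,.125,.06,ign=[None,[262,138,290,150]]);print('tote',r.x.round(4),np.degrees(r.x[2])%180,r.fun)
t7=np.tan(np.radians(7)); z=lambda x:.079-x*t7
P=[(T,412+112/3.6,82+562/3.6,-.07,.045),(T,412+241/3.6,82+556/3.6,-.07,-.045),(T,412+45/3.6,82+72/3.6,.31,.045),(T,412+158/3.6,82+72/3.6,.31,-.045),
(S,255+37/3.1,275+238/3.1,-.07,-.049),(S,255+27/3.1,275+78/3.1,-.07,.049),(S,255+675/3.1,275+44/3.1,.31,.045)]
def res(v,full=0):
    c,s=np.cos(v[2]),np.sin(v[2]); o=[]
    for p,u,w,x,y in P: o.append(proj(p,[[v[0]+c*x-s*y,v[1]+s*x+c*y,z(x)+v[3]]])[0]-[u,w])
    return np.ravel(o)
r=least_squares(res,[.45,-.3,-.2,0],x_scale=[.01,.01,.01,.01]);print('lane',r.x.round(4),np.degrees(r.x[2]));print(r.fun.reshape(-1,2).round(1).tolist())
E
python3 m3.py
```

```text
large [0.6546 0.166  3.8596 0.0815] 227.0014399509804
tall [ 0.6381 -0.1585  0.0571  0.1581] 393.88273590686276
short [0.6461 0.0104 0.1506 0.1284] 331.0078201593138
tote [0.4972 0.3583 3.2756 0.054 ] 7.678436966698058 326.57453278186273
lane [ 0.5097 -0.35    0.0738 -0.0058] 4.228373004420706
[[0.8, -1.0], [0.8, -0.8], [0.4, 1.2], [1.2, -0.2], [0.9, 0.0], [1.6, -1.9], [-3.7, 1.1]]
```

```bash
cat > go.py <<'E'
import sys
from h import *
from scipy.spatial.transform import Rotation as R
def plan(x,y,z,psi=None):
    o=ctrl.get_obs(); Rm=R.from_rotvec(o["tool_rot"]).as_matrix(); p=o["tool_pos"]
    cur=np.degrees(np.arctan2(Rm[1,0],Rm[0,0])); psi=cur if psi is None else psi
    t=(cur-psi+90)%180-90; a=np.radians(cur-t); d=np.array([x,y,z])-p
    q=np.degrees(o["q"])
    print(f"t={o['t']:.2f} pos {p.round(4)} psi {cur:.1f} tilt {np.degrees(np.arccos(-Rm[2,2])):.2f} q6 {q[5]:.0f} F {o['contact_force'].round(1)} op {o['opening']:.4f}")
    print(f"turn z {t:.1f} (q6 -> {(np.degrees(np.arctan2(y,x))+90-np.degrees(a)+180)%360-180:.0f}); then tool dx {1e3*(d[0]*np.cos(a)+d[1]*np.sin(a)):.1f} dy {1e3*(d[0]*np.sin(a)-d[1]*np.cos(a)):.1f} dz {-1e3*d[2]:.1f} mm")
if __name__=="__main__": plan(*[float(v) for v in sys.argv[1:]])
E
cat > cap.py <<'E'
from h import *
def cap(p,b):
    x0,y0,x1,y1=b; g=p["image"][y0:y1,x0:x1].astype(int); m=((g.min(2)>170)).astype(np.uint8)
    n,l,s,c=cv2.connectedComponentsWithStats(m); i=1+np.argmax(s[1:,4]); return c[i]+[x0,y0]
def tri(ps,uvs):
    A=np.zeros((3,3));b=np.zeros(3)
    for p,uv in zip(ps,uvs):
        c,d=ray(p,[uv]); d=d[0]/np.linalg.norm(d[0]); M=np.eye(3)-np.outer(d,d);A+=M;b+=M@c
    return np.linalg.solve(A,b)
if __name__=="__main__":
    T=ctrl.get_image("top");S=ctrl.get_image("side")
    for n,a,b in(("tall",(373,136,404,166),(355,198,388,222)),("short",(304,138,332,168),(348,166,376,186))):
        u,v=cap(T,a),cap(S,b); print(n,u.round(1),v.round(1),tri((T,S),(u,v)).round(4))
E
python3 cap.py; python3 go.py .6546 .166 .3 41
```

```text
tall [388.8 149.2] [371.8 207.2] [ 0.6396 -0.1615  0.1497]
short [319.1 150.1] [361.5 173.9] [0.6486 0.0092 0.0993]
t=1.50 pos [ 0.143  -0.6084  0.2313] psi 13.2 tilt 0.00 q6 -7 F [-0.1 -0.9  0.3] op 0.0854
turn z -27.8 (q6 -> 63); then tool dx 894.2 dy -248.8 dz -68.7 mm
```

```bash
python3 -m jog '[1,0,0,-0.023,0,0,-9.3, 1,0,0,-0.023,0,0,-9.3, 1,0,0,-0.023,0,0,-9.2, 1,0.05,-0.0138,0,0,0,0, 1,0.05,-0.0138,0,0,0,0, 1,0.05,-0.0138,0,0,0,0, 1,0.05,-0.0138,0,0,0,0, 1,0.05,-0.0138,0,0,0,0, 1,0.05,-0.0138,0,0,0,0, 1,0.05,-0.0138,0,0,0,0]' 40; python3 -m jog '[1,0.05,-0.0138,0,0,0,0, 1,0.05,-0.0138,0,0,0,0, 1,0.05,-0.0138,0,0,0,0, 1,0.05,-0.0138,0,0,0,0, 1,0.05,-0.0138,0,0,0,0, 1,0.05,-0.0138,0,0,0,0, 1,0.05,-0.0138,0,0,0,0, 1,0.05,-0.0138,0,0,0,0]'; python3 go.py .6546 .166 .14 41
```

```text
t: 2.75
tool_pos: [0.3443, -0.3043, 0.3005]
tool_rot: [2.942, 1.1, 0.001]
contact_force: [0.8, -0.7, 0.1]
opening: 0.0854
t: 3.75
tool_pos: [0.5737, 0.0417, 0.3005]
tool_rot: [2.942, 1.101, 0.001]
contact_force: [-0.0, -0.6, 0.5]
opening: 0.0852
t=3.75 pos [0.5737 0.0417 0.3005] psi 41.0 tilt 0.04 q6 46 F [-0.  -0.6  0.5] op 0.0852
turn z 0.0 (q6 -> 63); then tool dx 142.6 dy -40.8 dz 160.5 mm
```

```bash
python3 -m jog '[1,0.048,-0.0136,0,0,0,0, 1,0.048,-0.0136,0.02,0,0,0, 1,0.046,-0.0136,0.04,0,0,0, 1,0,0,0.05,0,0,0, 1,0,0,0.05,0,0,0, 1,0,0,0,0,0,0]' ; python3 go.py .6546 .166 .042 41; python3 - <<'E'
from h import *
o=[]
for n,b in(("top",(200,100,330,240)),("side",(290,60,420,200))):
    p=ctrl.get_image(n); i=cv2.resize(p["image"][b[1]:b[3],b[0]:b[2]],None,fx=3,fy=3,interpolation=3); o.append(i)
cv2.imwrite("pics/g1.png",np.hstack(o))
E
```

```text
t: 4.5
tool_pos: [0.6496, 0.1637, 0.1342]
tool_rot: [-2.94, -1.1, 0.017]
contact_force: [-0.1, -0.2, 0.1]
opening: 0.0855
t=4.50 pos [0.6496 0.1637 0.1342] psi 41.0 tilt 0.64 q6 57 F [-0.1 -0.2  0.1] op 0.0855
turn z 0.0 (q6 -> 63); then tool dx 5.3 dy 1.5 dz 92.2 mm
```

View pics/g1.png

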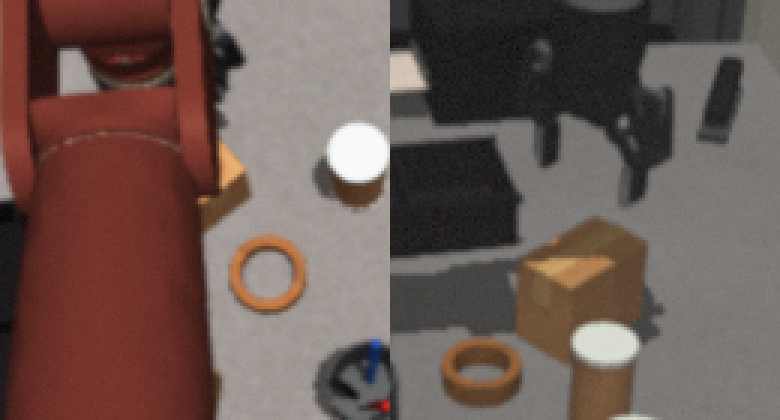

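```bash
python3 -m jog '[1,0.005,0.0015,0.03,0,0,0, 1,0,0,0.03,0,0,0, 1,0,0,0.03,0,0,0, 1,0,0,0,0,0,0]' 40; python3 go.py .6546 .166 .042 41
```

```text
t: 5.1
tool_pos: [0.6582, 0.166, 0.0511]
tool_rot: [-2.943, -1.1, 0.0]
contact_force: [-1.0, -0.2, -0.2]
opening: 0.0856
t=5.10 pos [0.6582 0.166  0.0511] psi 41.0 tilt 0.01 q6 57 F [-1.  -0.2 -0.2] op 0.0856
turn z 0.0 (q6 -> 63); then tool dx -2.8 dy -2.4 dz 9.1 mm
```

```bash
python3 -m jog '[1,-0.003,-0.002,0.009,0,0,0, 0,0,0,0,0,0,0, 0,0,0,0,0,0,0, 0,0,0,0,0,0,0, 0,0,0,0,0,0,0, 0,0,0,0,0,0,0]' 40; python3 go.py .6546 .166 .3 41
```

```text
t: 5.85
tool_pos: [0.6555, 0.1659, 0.0431]
tool_rot: [2.942, 1.101, 0.003]
contact_force: [-0.6, 0.3, 6.5]
opening: 0.0635
t=5.85 pos [0.6555 0.1659 0.0431] psi 41.0 tilt 0.12 q6 57 F [-0.6  0.3  6.5] op 0.0635
turn z 0.0 (q6 -> 63); then tool dx -0.6 dy -0.6 dz -256.9 mm
```

```bash
python3 -m jog '[0,0,0,-0.03,0,0,0, 0,0,0,-0.05,0,0,0, 0,0,0,-0.05,0,0,9.2, 0,0,0,-0.05,0,0,9.2, 0,0,0,-0.05,0,0,9.2, 0,0,0,-0.01,0,0,9.2, 0,-0.0161,0.0458,0,0,0,0, 0,-0.0161,0.0458,0,0,0,0, 0,-0.0161,0.0458,0,0,0,0, 0,-0.0161,0.0458,0,0,0,0]' 40;python3 -m jog '[0,-0.0161,0.0458,0,0,0,0, 0,-0.0161,0.0458,0,0,0,0, 0,-0.0161,0.0458,0,0,0,0, 0,-0.0161,0.0458,0,0,0,0, 0,-0.0161,0.0458,0,0,0,0, 0,-0.0161,0.0458,0,0,0,0, 0,-0.0161,0.0458,0,0,0,0, 0,0,0,0,0,0,0, 0,0,0,0,0,0,0]' 40; python3 go.py .515 -.35 .2 4.2
```

```text
t: 7.1
tool_pos: [0.6026, -0.0231, 0.2797]
tool_rot: [-3.139, -0.116, 0.003]
contact_force: [1.1, -0.7, -3.6]
opening: 0.0636
t: 8.22
tool_pos: [0.5146, -0.3493, 0.28]
tool_rot: [-3.138, -0.115, 0.002]
contact_force: [-0.5, 0.7, -3.6]
opening: 0.0635
t=8.22 pos [ 0.5146 -0.3493  0.28  ] psi 4.2 tilt 0.13 q6 45 F [-0.5  0.7 -3.6] op 0.0635
turn z 0.0 (q6 -> 52); then tool dx 0.3 dy 0.8 dz 80.0 mm
```

```bash
python3 -m jog '[0,0,0,0.045,0,0,0, 0,0,0,0.045,0,0,0, 0,0,0,0.04,0,0,0, 0,0,0,0,0,-7,0, 0,0,0,0,0,0,0]' 40; python3 go.py .515 -.35 .115 4.2;  python3 - <<'E'
from h import *
o=[]
for n,b in(("top",(380,80,520,280)),("side",(230,180,520,380))):
    p=ctrl.get_image(n); f=2.8 if n=="top" else 1.4; i=cv2.resize(p["image"][b[1]:b[3],b[0]:b[2]],None,fx=f,fy=f,interpolation=3); 
    c=np.zeros((560,i.shape[1],3),np.uint8);c[:i.shape[0]]=i;o.append(c)
cv2.imwrite("pics/p1.png",np.hstack(o)[:,:800])
E
```

```text
t: 8.85
tool_pos: [0.5163, -0.3479, 0.1502]
tool_rot: [3.13, 0.121, -0.191]
contact_force: [0.0, -0.1, -2.4]
opening: 0.0637
t=8.85 pos [ 0.5163 -0.3479  0.1502] psi 4.4 tilt 6.98 q6 48 F [ 0.  -0.1 -2.4] op 0.0637
turn z 0.2 (q6 -> 52); then tool dx -1.5 dy 2.0 dz 35.2 mm
```

View pics/p1.png

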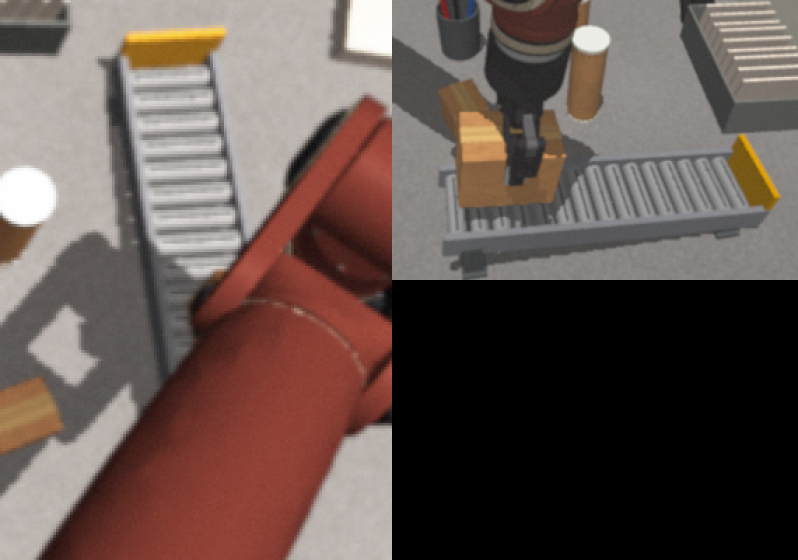

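```bash
python3 - <<'E'
from h import *
v=[.5097,-.35,.0738]; c,s=np.cos(v[2]),np.sin(v[2]); t7=np.tan(np.radians(7))
w=lambda x,y,z:[v[0]+c*x-s*y,v[1]+s*x+c*y,z-x*t7]
o=[]
for n,b,f in(("top",(410,82,490,242),3.75),("side",(255,275,515,375),2)):
    p=ctrl.get_image(n); i=cv2.resize(cv2.imread(f"pics/{n}0.png")[b[1]:b[3],b[0]:b[2]],None,fx=f,fy=f,interpolation=3)
    for y,z,col in((.049,.079,(0,255,0)),(-.049,.079,(0,255,0)),(.041,.079,(0,0,255)),(-.041,.079,(0,0,255)),(0,.073,(255,0,0))):
        q=proj(p,[w(-.07,y,z),w(.31,y,z)])
        q=((q-b[:2]+.5)*f-.5).round().astype(int); cv2.line(i,q[0].tolist(),q[1].tolist(),col,1)
    k=np.zeros((600,i.shape[1],3),np.uint8);k[:i.shape[0]]=i[:600];o.append(k)
cv2.imwrite("pics/ln.png",np.hstack(o)[:,:800])
E
```

```text
(no output)
```

View pics/ln.png

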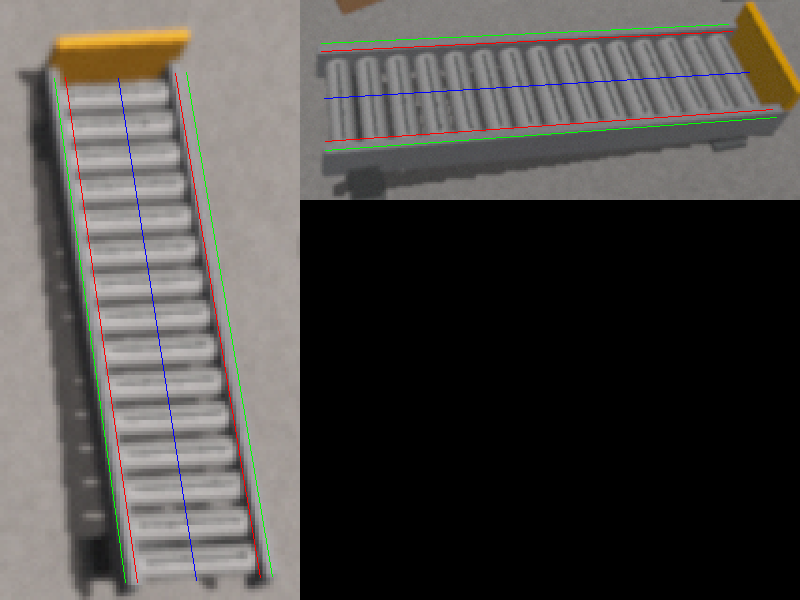

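```bash
python3 -m jog '[0,0.003,0,0.015,0,0,0, 0,0,0,0.013,0,0,0, 0,0,0,0,0,0,0]'; python3 -m jog '[0,0,0,0.003,0,0,0, 0,0,0,0,0,0,0]';python3 -m jog '[0,0,0,0.003,0,0,0, 0,0,0,0,0,0,0]'; python3 go.py .515 -.35 .115 4.2
```

```text
t: 9.43
tool_pos: [0.5129, -0.3489, 0.1204]
tool_rot: [3.132, 0.115, -0.197]
contact_force: [-0.3, 0.4, -3.5]
opening: 0.0636
t: 9.68
tool_pos: [0.5142, -0.3499, 0.1202]
tool_rot: [3.129, 0.115, -0.191]
contact_force: [0.4, 0.4, -3.6]
opening: 0.0636
t: 9.93
tool_pos: [0.5137, -0.3498, 0.1171]
tool_rot: [3.129, 0.116, -0.192]
contact_force: [0.3, -0.3, -2.9]
opening: 0.0636
t=9.93 pos [ 0.5137 -0.3498  0.1171] psi 4.2 tilt 7.01 q6 48 F [ 0.3 -0.3 -2.9] op 0.0636
turn z 0.0 (q6 -> 52); then tool dx 1.2 dy 0.3 dz 2.1 mm
```

```bash
python3 -m jog '[0,0,-0.0015,0.002,0,0,0, 0,0,0,0,0,0,0, 1,0,0,0,0,0,0, 1,0,0,0,0,0,0, 1,0,0,0,0,0,0, 1,0,0,-0.02,0,0,0]';  python3 - <<'E'
from h import *
p=ctrl.get_image("side"); cv2.imwrite("pics/r1.png",cv2.resize(p["image"][150:380,220:520],None,fx=2,fy=2)); print(ctrl.get_obs()["contact_force"])
E
python3 -m jog '[1,0,0,-0.05,0,0,0, 1,0,0,-0.05,0,7,0, 1,0,0,-0.05,0,0,0, 1,0,0,-0.03,0,0,0]'; python3 go.py .4602 -.1713 .25 20.7
```

```text
t: 10.68
tool_pos: [0.5146, -0.3471, 0.1335]
tool_rot: [3.132, 0.116, -0.197]
contact_force: [0.8, -0.2, 0.4]
opening: 0.0853
[ 1.71652932 -0.82214436  2.51029388]
t: 11.22
tool_pos: [0.5287, -0.3479, 0.32]
tool_rot: [3.135, 0.115, 0.008]
contact_force: [-0.6, 0.2, -0.3]
opening: 0.0857
t=11.22 pos [ 0.5287 -0.3479  0.32  ] psi 4.2 tilt 0.40 q6 46 F [-0.6  0.2 -0.3] op 0.0857
turn z -16.5 (q6 -> 49); then tool dx -1.6 dy -189.4 dz 70.0 mm
```

View pics/r1.png

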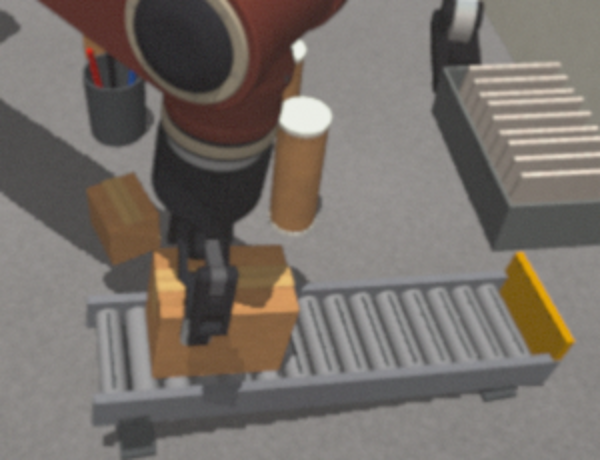

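```bash
python3 -m jog '[1,-0.0047,-0.0478,0,0,0,0, 1,-0.0047,-0.0478,0,0,0,0, 1,-0.0047,-0.0478,0,0,0,0, 1,-0.0047,-0.0478,0,0,0,0, 1,-0.0047,-0.0478,0,0,0,0, 1,-0.0047,-0.0478,0,0,0,0, 1,-0.0047,-0.0478,0,0,0,0, 1,-0.0047,-0.0478,0,0,0,0, 1,-0.0047,-0.0478,0,0,0,0, 1,-0.0047,-0.0478,0,0,0,0]'; python3 -m jog '[1,-0.0047,-0.0478,0,0,0,-10.15, 1,0,0,0,0,0,-10.15, 1,0,0,0,0,0,-10.15, 1,0,0,0,0,0,-10.15, 1,0,0,0.03,0,0,-10.15, 1,0,0,0.04,0,0,-10.15, 1,0,0,0.04,0,0,-10.15, 1,0,0,0.04,0,0,-10.15, 1,0,0,0,0,0,0, 1,0,0,0,0,0,0]';python3 go.py .4385 .1728 .03 85.4
python3 - <<'E'
from h import *
print([[(np.round(b["box"]).tolist(),round(b["p"],2)) for b in ctrl.boxes_of("carton_large",ctrl.get_image("side"))[:2]]])
E
```

```text
t: 12.48
tool_pos: [0.4457, 0.1275, 0.316]
tool_rot: [-3.139, -0.116, -0.005]
contact_force: [0.7, -0.0, -0.3]
opening: 0.0855
t: 13.72
tool_pos: [0.439, 0.1736, 0.1668]
tool_rot: [2.31, 2.127, 0.005]
contact_force: [-0.2, 0.5, 0.5]
opening: 0.0852
t=13.72 pos [0.439  0.1736 0.1668] psi 85.3 tilt 0.20 q6 17 F [-0.2  0.5  0.5] op 0.0852
turn z -0.1 (q6 -> 26); then tool dx -0.8 dy -0.4 dz 136.8 mm
[[([470.0, 295.0, 81.0, 60.0], 0.72), ([318.0, 233.0, 21.0, 26.0], 0.54)]]
```

```bash
cat > chk.py <<'E'
from h import *
import sys
DIM=dict(carton_large=(.105,.064,.085,.2579,.0413),carton_medium=(.085,.06,.068,.1636,.0529),carton_small=(.065,.054,.055,.0892,.0621))
v=[.5097,-.348,.0738]; c,s=np.cos(v[2]),np.sin(v[2])
def box(k):
    L,W,H,x0,z0=DIM[k]; a=np.radians(7); P=[]
    for l in(-L/2,L/2):
        for w in(-W/2,W/2):
            for h in(0,H):
                x=x0+l*np.cos(a)+h*np.sin(a); z=z0-l*np.sin(a)+h*np.cos(a); P.append([v[0]+c*x-s*w,v[1]+s*x+c*w,z])
    return P
for n in("top","side"):
    p=ctrl.get_image(n)
    for k in sys.argv[1:]:
        q=proj(p,box(k)); a,b=q.min(0),q.max(0)
        print(n,k,"expect",np.r_[(a+b)/2,b-a].round(0),[(np.round(d["box"]).tolist(),round(d["p"],2)) for d in ctrl.boxes_of(k,p)[:2]])
E
python3 chk.py carton_large
python3 -m jog '[1,-0.001,0,0.045,0,0,0, 1,0,0,0.045,0,0,0, 1,0,0,0.04,0,0,0, 1,0,0,0.01,0,0,0, 0,0,0,0,0,0,0, 0,0,0,0,0,0,0, 0,0,0,0,0,0,0, 0,0,0,0,0,0,0, 0,0,0,0,0,0,0]' 35; python3 go.py .515 -.348 .28 4.2
```

```text
top carton_large expect [448. 111.  39.  52.] [([448.0, 108.0, 37.0, 52.0], 0.59)]
side carton_large expect [464. 297.  88.  64.] [([469.0, 297.0, 87.0, 64.0], 0.68)]
t: 15.15
tool_pos: [0.4393, 0.1726, 0.0263]
tool_rot: [2.307, 2.13, 0.005]
contact_force: [0.5, 0.5, 7.0]
opening: 0.0601
t=15.15 pos [0.4393 0.1726 0.0263] psi 85.4 tilt 0.20 q6 17 F [0.5 0.5 7. ] op 0.0601
turn z 81.2 (q6 -> 52); then tool dx 37.4 dy 524.8 dz -253.7 mm
```

```bash
python3 -m jog '[0,0,0,-0.03,0,0,0, 0,0,0,-0.045,0,0,0, 0,0,0,-0.045,0,0,10.15, 0,0,0,-0.045,0,0,10.15, 0,0,0,-0.045,0,0,10.15, 0,0,0,-0.044,0,0,10.15, 0,0,0,0,0,0,10.15, 0,0,0,0,0,0,10.15, 0,0,0,0,0,0,10.15, 0,0,0,0,0,0,10.15]' 35;python3 -m jog '[0,0.0036,0.0477,0,0,0,0, 0,0.0036,0.0477,0,0,0,0, 0,0.0036,0.0477,0,0,0,0, 0,0.0036,0.0477,0,0,0,0, 0,0.0036,0.0477,0,0,0,0, 0,0.0036,0.0477,0,0,0,0, 0,0.0036,0.0477,0,0,0,0, 0,0.0036,0.0477,0,0,0,0, 0,0.0036,0.0477,0,0,0,0, 0,0.0036,0.0477,0,0,0,0]'; python3 -m jog '[0,0.0036,0.0477,0,0,0,0, 0,0,0,0.045,0,0,0, 0,0,0,0.045,0,0,0, 0,0,0,0.04,0,-7,0, 0,0,0,0,0,0,0, 0,0,0,0,0,0,0]'; python3 go.py .517 -.348 .102 4.2
```

```text
t: 16.4
tool_pos: [0.437, 0.1721, 0.2772]
tool_rot: [3.139, 0.107, -0.003]
contact_force: [0.4, -0.1, -3.0]
opening: 0.0597
t: 17.65
tool_pos: [0.5082, -0.302, 0.2771]
tool_rot: [-3.138, -0.115, 0.002]
contact_force: [0.7, 0.0, -3.2]
opening: 0.0596
t: 18.4
tool_pos: [0.5162, -0.3484, 0.1495]
tool_rot: [3.129, 0.116, -0.188]
contact_force: [1.1, -0.8, -2.1]
opening: 0.0598
t=18.40 pos [ 0.5162 -0.3484  0.1495] psi 4.2 tilt 6.88 q6 48 F [ 1.1 -0.8 -2.1] op 0.0598
turn z 0.0 (q6 -> 52); then tool dx 0.8 dy -0.3 dz 47.5 mm
```

```bash
python3 -m jog '[0,0.003,0,0.022,0,0,0, 0,0.003,0,0.02,0,0,0, 0,0,0,0,0,0,0, 0,0,0,0.003,0,0,0, 0,0,0,0,0,0,0]'; python3 go.py .517 -.348 .1 4.2
```

```text
t: 19.02
tool_pos: [0.5165, -0.3483, 0.1033]
tool_rot: [3.129, 0.115, -0.19]
contact_force: [0.2, -0.4, -2.9]
opening: 0.06
t=19.02 pos [ 0.5165 -0.3483  0.1033] psi 4.2 tilt 6.97 q6 48 F [ 0.2 -0.4 -2.9] op 0.0600
turn z 0.0 (q6 -> 52); then tool dx 0.6 dy -0.2 dz 3.3 mm
```

Lower 3 mm more, release, retreat toward the small carton.

```bash
python3 -m jog '[0,0,0,0.002,0,0,0, 0,0,0,0,0,0,0, 1,0,0,0,0,0,0, 1,0,0,0,0,0,0, 1,0,0,0,0,0,0, 1,0,0,-0.03,0,0,0, 1,0,0,-0.05,0,0,0, 1,0,0,-0.05,0,7,0, 1,0,0,-0.05,0,0,0, 1,0,0,0,0,0,0]'; python3 go.py .4602 -.1713 .25 20.7; python3 - <<'E'
from h import *
p=ctrl.get_image("side"); cv2.imwrite("pics/r2.png",cv2.resize(p["image"][150:380,220:520],None,fx=2,fy=2))
E
```

```text
t: 20.27
tool_pos: [0.5336, -0.3486, 0.2873]
tool_rot: [3.132, 0.115, 0.013]
contact_force: [-0.2, -0.1, -0.0]
opening: 0.0852
t=20.27 pos [ 0.5336 -0.3486  0.2873] psi 4.2 tilt 0.67 q6 46 F [-0.2 -0.1 -0. ] op 0.0852
turn z -16.5 (q6 -> 49); then tool dx -6.0 dy -191.8 dz 37.3 mm
```

View pics/r2.png

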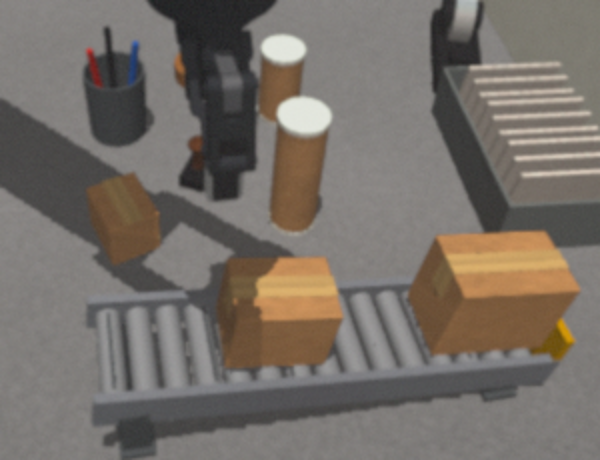

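```bash
python3 -m jog '[1,-0.015,-0.0456,0,0,0,0, 1,-0.015,-0.0456,0,0,0,0, 1,-0.015,-0.0456,0,0,0,0, 1,-0.015,-0.0456,0,0,0,10.5, 1,0,0,0.02,0,0,10.5, 1,0,0,0.03,0,0,10.5, 1,0,0,0.03,0,0,10.5, 1,0,0,0.03,0,0,10.5, 1,0,0,0,0,0,10.5, 1,0,0,0,0,0,10.5]'; python3 -m jog '[1,0,0,0,0,0,0]'; python3 go.py .4602 -.1713 .018 110.7; python3 chk.py carton_medium carton_large
```

```text
t: 21.58
tool_pos: [0.4571, -0.1686, 0.167]
tool_rot: [2.579, -1.793, -0.008]
contact_force: [0.5, 0.3, -0.2]
opening: 0.0853
t: 21.7
tool_pos: [0.4576, -0.1688, 0.168]
tool_rot: [2.586, -1.783, -0.005]
contact_force: [-0.4, -0.1, 1.1]
opening: 0.0853
t=21.70 pos [ 0.4576 -0.1688  0.168 ] psi -69.1 tilt 0.19 q6 130 F [-0.4 -0.1  1.1] op 0.0853
turn z 0.2 (q6 -> 139); then tool dx 3.2 dy -1.6 dz 150.0 mm
top carton_medium expect [452. 145.  36.  42.] [([452.0, 143.0, 36.0, 43.0], 0.82), ([323.0, 229.0, 28.0, 30.0], 0.49)]
top carton_large expect [448. 111.  39.  52.] [([448.0, 106.0, 35.0, 53.0], 0.75)]
side carton_medium expect [410. 303.  69.  56.] [([414.0, 304.0, 64.0, 53.0], 0.8), ([386.0, 336.0, 240.0, 91.0], 0.48)]
side carton_large expect [464. 297.  88.  64.] [([474.0, 295.0, 69.0, 64.0], 0.93)]
```

```bash
python3 -m jog '[1,0.003,-0.0015,0.045,0,0,0, 1,0,0,0.045,0,0,0, 1,0,0,0.04,0,0,0, 1,0,0,0.024,0,0,0, 1,0,0,0,0,0,0, 0,0,0,0,0,0,0, 0,0,0,0,0,0,0, 0,0,0,0,0,0,0, 0,0,0,0,0,0,0, 0,0,0,0,0,0,0]' 30; python3 go.py .517 -.348 .25 4.2
```

```text
t: 23.25
tool_pos: [0.4625, -0.1725, 0.018]
tool_rot: [-2.585, 1.785, -0.005]
contact_force: [-1.2, -0.1, 6.8]
opening: 0.0537
t=23.25 pos [ 0.4625 -0.1725  0.018 ] psi -69.3 tilt 0.20 q6 130 F [-1.2 -0.1  6.8] op 0.0537
turn z -73.5 (q6 -> 52); then tool dx 41.5 dy 179.0 dz -232.0 mm
```

```bash
python3 -m jog '[0,0,0,-0.03,0,0,0, 0,0,0,-0.045,0,0,0, 0,0,0,-0.045,0,0,-10.5, 0,0,0,-0.045,0,0,-10.5, 0,0,0,-0.045,0,0,-10.5, 0,0,0,0,0,0,-10.5, 0,0,0,0,0,0,-10.5, 0,0,0,0,0,0,-10.5, 0,0,0,0,0,0,-10.5, 0,0.0104,0.0448,0,0,0,0]';python3 -m jog '[0,0.0104,0.0448,0,0,0,0, 0,0.0104,0.0448,0,0,0,0, 0,0.0104,0.0448,0,0,0,0, 0,0,0,0.04,0,0,0, 0,0,0,0.04,0,-7,0, 0,0,0,0,0,0,0, 0,0,0,0,0,0,0]';  python3 go.py .517 -.348 .097 4.2
```

```text
t: 24.5
tool_pos: [0.4745, -0.2142, 0.2258]
tool_rot: [-3.138, -0.123, -0.001]
contact_force: [1.2, -0.2, -0.4]
opening: 0.0535
t: 25.38
tool_pos: [0.5161, -0.3475, 0.1472]
tool_rot: [3.129, 0.116, -0.188]
contact_force: [-0.5, -0.6, -0.3]
opening: 0.0536
t=25.38 pos [ 0.5161 -0.3475  0.1472] psi 4.2 tilt 6.88 q6 48 F [-0.5 -0.6 -0.3] op 0.0536
turn z 0.0 (q6 -> 52); then tool dx 0.8 dy 0.5 dz 50.2 mm
```

```bash
python3 -m jog '[0,0.003,0,0.025,0,0,0, 0,0.003,0,0.022,0,0,0, 0,0,0,0,0,0,0, 0,0,0,0.003,0,0,0, 0,0,0,0,0,0,0]'; python3 go.py .517 -.348 .094 4.2; python3 - <<'E'
from h import *
p=ctrl.get_image("side"); cv2.imwrite("pics/r3.png",cv2.resize(p["image"][150:380,220:520],None,fx=2,fy=2))
E
```

```text
t: 26.0
tool_pos: [0.516, -0.3477, 0.0966]
tool_rot: [3.128, 0.115, -0.189]
contact_force: [-0.7, 0.2, -1.2]
opening: 0.0539
t=26.00 pos [ 0.516  -0.3477  0.0966] psi 4.2 tilt 6.93 q6 48 F [-0.7  0.2 -1.2] op 0.0539
turn z 0.0 (q6 -> 52); then tool dx 1.0 dy 0.3 dz 2.6 mm
```

View pics/r3.png

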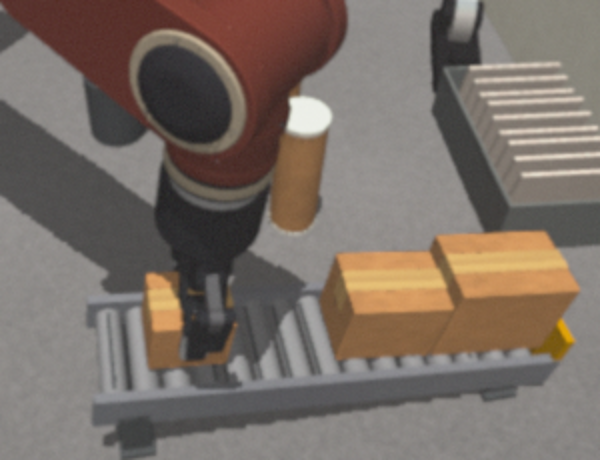

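```bash
python3 -m jog '[0,0,0,0.002,0,0,0, 0,0,0,0,0,0,0, 1,0,0,0,0,0,0, 1,0,0,0,0,0,0, 1,0,0,0,0,0,0, 1,0,0,-0.03,0,0,0, 1,0,0,-0.05,0,0,0, 1,0,0,-0.05,0,7,0, 1,0,0,-0.05,0,0,0, 1,0,0,0,0,0,0]'; python3 go.py .6396 -.1615 .28 4.2
```

```text
t: 27.3
tool_pos: [0.5329, -0.3479, 0.2799]
tool_rot: [3.132, 0.115, 0.013]
contact_force: [0.1, -0.4, 0.6]
opening: 0.0852
t=27.30 pos [ 0.5329 -0.3479  0.2799] psi 4.2 tilt 0.66 q6 46 F [ 0.1 -0.4  0.6] op 0.0852
turn z 0.0 (q6 -> 72); then tool dx 120.0 dy -178.1 dz -0.1 mm
```

```bash
python3 -m jog '[1,0.03,-0.0445,0,0,0,0, 1,0.03,-0.0445,0,0,0,0, 1,0.03,-0.0445,0,0,0,0, 1,0.03,-0.0445,0,0,0,0, 1,0,0,0,0,0,0, 1,0,0,0,0,0,0]'; python3 go.py .6396 -.1615 .1 4.2; python3 chk.py carton_small carton_medium carton_large
```

```text
t: 28.05
tool_pos: [0.6373, -0.1598, 0.2714]
tool_rot: [-3.139, -0.116, 0.003]
contact_force: [0.3, -0.1, -0.4]
opening: 0.0856
t=28.05 pos [ 0.6373 -0.1598  0.2714] psi 4.2 tilt 0.11 q6 65 F [ 0.3 -0.1 -0.4] op 0.0856
turn z 0.0 (q6 -> 72); then tool dx 2.2 dy 1.8 dz 171.4 mm
top carton_small expect [455. 173.  31.  32.] [([457.0, 174.0, 30.0, 32.0], 0.79)]
top carton_medium expect [452. 145.  36.  42.] [([456.0, 142.0, 21.0, 40.0], 0.89)]
top carton_large expect [448. 111.  39.  52.] [([464.0, 116.0, 7.0, 10.0], 0.61)]
side carton_small expect [366. 308.  52.  49.] [([368.0, 307.0, 50.0, 47.0], 0.59)]
side carton_medium expect [410. 303.  69.  56.] [([418.0, 302.0, 60.0, 55.0], 0.95), ([321.0, 186.0, 29.0, 23.0], 0.35)]
side carton_large expect [464. 297.  88.  64.] [([474.0, 296.0, 76.0, 61.0], 0.59)]
```

```bash
python3 -m jog '[1,0.002,0.0018,0.045,0,0,0, 1,0,0,0.045,0,0,0, 1,0,0,0.045,0,0,0, 1,0,0,0.036,0,0,0, 1,0,0,0,0,0,0, 0,0,0,0,0,0,0, 0,0,0,0,0,0,0, 0,0,0,0,0,0,0, 0,0,0,0,0,0,0, 0,0,0,0,0,0,0]' 30; python3 go.py .548 .365 .3 7.7; python3 - <<'E'
from h import *
p=ctrl.get_image("side"); cv2.imwrite("pics/r4.png",cv2.resize(p["image"][100:380,220:520],None,fx=2,fy=2))
E
```

```text
t: 29.7
tool_pos: [0.6415, -0.1618, 0.1048]
tool_rot: [3.138, 0.116, 0.007]
contact_force: [-0.6, 2.1, 6.8]
opening: 0.0494
t=29.70 pos [ 0.6415 -0.1618  0.1048] psi 4.2 tilt 0.26 q6 65 F [-0.6  2.1  6.8] op 0.0494
turn z -3.5 (q6 -> 116); then tool dx -22.1 dy -534.6 dz -195.2 mm
```

View pics/r4.png

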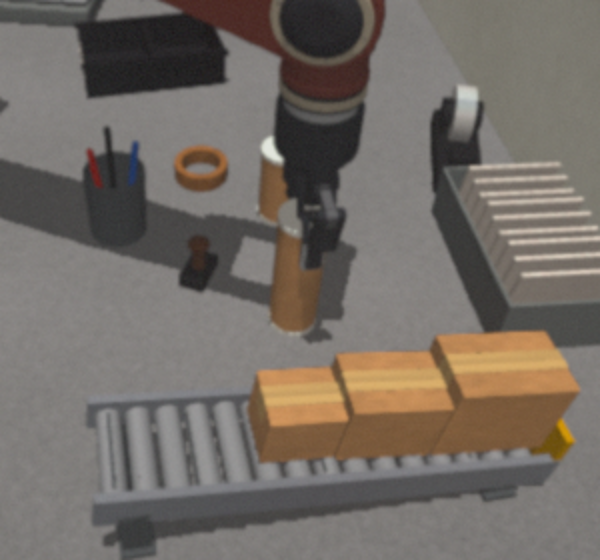

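```bash
python3 - <<'E'
import fit as F
from fit import *
T=ctrl.get_image("top");S=ctrl.get_image("side")
F.masks=lambda p,k: (p["image"].max(2)<62).astype(float)
T0=dict(T,image=cv2.imread("pics/top0.png"))
for s in(S,None):
    r=fit((T0,s),([186,212,57,89],[295,124,75,38] if s is not None else None),'b',.21,.125,.06);print('tote',r.x.round(4),np.degrees(r.x[2])%180,r.fun)
W=onz(T0,[[158,170.3],[206.7,166.3],[160.3,252],[184.9,210.4]],.06);print(W.round(4))
v=[.4972,.3583,np.radians(7.7)]
for x,y in((.105,.0625),(.105,-.0625),(-.105,.0625),(0,0)): print([v[0]+np.cos(v[2])*x-np.sin(v[2])*y,v[1]+np.sin(v[2])*x+np.cos(v[2])*y])
E
```

```text
tote [0.4977 0.3584 3.2738 0.0537] 7.572584521697706 333.910018382353
tote [0.4982 0.3588 0.1374 0.051 ] 7.87096587622484 144.99250919117648
[[0.5926 0.4312 0.06  ]
 [0.6076 0.305  0.06  ]
 [0.3799 0.4028 0.06  ]
 [0.4881 0.3512 0.06  ]]
[np.float64(0.5928790993814145), np.float64(0.43430499945109796)]
[np.float64(0.609627372558701), np.float64(0.3104320994867434)]
[np.float64(0.3847726274412989), np.float64(0.40616790051325663)]
[np.float64(0.4972), np.float64(0.3583)]
```

```bash
python3 -m jog '[0,0,0,-0.03,0,0,0, 0,0,0,-0.045,0,0,0, 0,0,0,-0.045,0,0,-3.5, 0,0,0,-0.045,0,0,0, 0,0,0,-0.03,0,0,0, 0,-0.0023,-0.0484,0,0,0,0, 0,-0.0023,-0.0484,0,0,0,0, 0,-0.0023,-0.0484,0,0,0,0, 0,-0.0023,-0.0484,0,0,0,0, 0,-0.0023,-0.0484,0,0,0,0]';python3 -m jog '[0,-0.0023,-0.0484,0,0,0,0, 0,-0.0023,-0.0484,0,0,0,0, 0,-0.0023,-0.0484,0,0,0,0, 0,-0.0023,-0.0484,0,0,0,0, 0,-0.0023,-0.0484,0,0,0,0, 0,-0.0023,-0.0484,0,0,0,0, 0,0,0,0,0,0,0, 0,0,0,0,0,0,0]'; python3 go.py .5455 .362 .2 7.7
```

```text
t: 31.1
tool_pos: [0.5953, 0.0782, 0.2967]
tool_rot: [3.134, 0.211, 0.001]
contact_force: [0.5, 0.2, -1.5]
opening: 0.0493
t: 32.1
tool_pos: [0.5431, 0.3624, 0.2965]
tool_rot: [3.134, 0.212, -0.0]
contact_force: [-0.1, -0.6, -1.5]
opening: 0.0489
t=32.10 pos [0.5431 0.3624 0.2965] psi 7.7 tilt 0.05 q6 109 F [-0.1 -0.6 -1.5] op 0.0489
turn z 0.0 (q6 -> 116); then tool dx 2.3 dy 0.7 dz 96.5 mm
```

```bash
python3 -m jog '[0,0.002,0.0007,0.045,0,0,0, 0,0,0,0.04,0,0,0, 0,0,0,0.012,0,0,0, 0,0,0,0,0,0,0]'; python3 go.py .5455 .362 .112 7.7; python3 - <<'E'
from h import *
o=[]
for n,b,f in(("side",(230,40,400,180),2.8),("top",(130,130,240,270),2.8)):
    p=ctrl.get_image(n); o.append(cv2.resize(p["image"][b[1]:b[3],b[0]:b[2]],None,fx=f,fy=f,interpolation=3))
cv2.imwrite("pics/t1.png",np.hstack(o))
E
```

```text
t: 32.6
tool_pos: [0.5454, 0.3613, 0.1994]
tool_rot: [3.134, 0.21, -0.001]
contact_force: [0.0, -0.2, -0.8]
opening: 0.0491
t=32.60 pos [0.5454 0.3613 0.1994] psi 7.7 tilt 0.06 q6 109 F [ 0.  -0.2 -0.8] op 0.0491
turn z -0.0 (q6 -> 116); then tool dx 0.2 dy -0.7 dz 87.4 mm
```

View pics/t1.png

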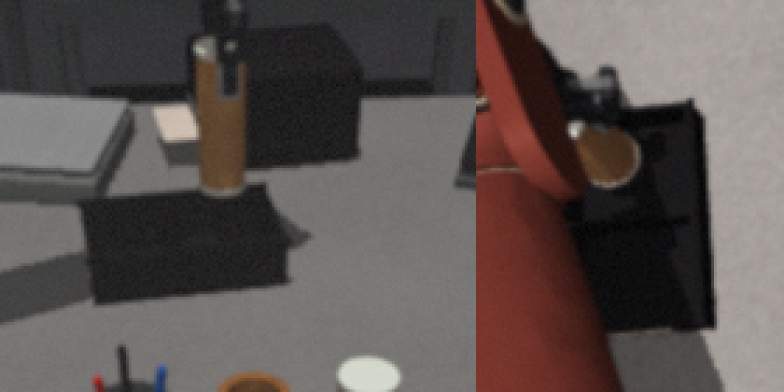

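```bash
python3 -m jog '[0,0,0,0.04,0,0,0, 0,0,0,0.035,0,0,0, 0,0,0,0.006,0,0,0, 0,0,0,0,0,0,0]'; python3 -m jog '[0,0,0,0.004,0,0,0, 0,0,0,0,0,0,0]'; python3 -m jog '[0,0,0,0.004,0,0,0, 0,0,0,0,0,0,0]'
```

```text
t: 33.2
tool_pos: [0.5463, 0.3627, 0.1206]
tool_rot: [-3.133, -0.212, -0.004]
contact_force: [-0.2, 0.5, -0.4]
opening: 0.0493
t: 33.45
tool_pos: [0.5459, 0.3626, 0.1161]
tool_rot: [-3.134, -0.212, -0.003]
contact_force: [-0.4, -1.0, -2.4]
opening: 0.0494
t: 33.7
tool_pos: [0.545, 0.3621, 0.1103]
tool_rot: [3.134, 0.212, -0.001]
contact_force: [-0.2, 0.2, -0.8]
opening: 0.0494
```

```bash
python3 -m jog '[0,0,0,0.001,0,0,0, 0,0,0,0,0,0,0, 1,0,0,0,0,0,0, 1,0,0,0,0,0,0, 1,0,0,0,0,0,0, 1,0,0,-0.03,0,0,0, 1,0,0,-0.045,0,0,0, 1,0,0,-0.045,0,0,0, 1,0,0,-0.045,0,0,0, 1,0,0,0,0,0,0]'; python3 go.py .6486 .0092 .28 7.7
```

```text
t: 34.95
tool_pos: [0.5473, 0.3633, 0.2811]
tool_rot: [-3.13, -0.211, -0.015]
contact_force: [-0.0, 0.8, 0.8]
opening: 0.0856
t=34.95 pos [0.5473 0.3633 0.2811] psi 7.7 tilt 0.59 q6 109 F [-0.   0.8  0.8] op 0.0856
turn z 0.0 (q6 -> 83); then tool dx 52.9 dy 364.5 dz 1.1 mm
```

```bash
python3 -m jog '[1,0.0066,0.0456,0,0,0,0, 1,0.0066,0.0456,0,0,0,0, 1,0.0066,0.0456,0,0,0,0, 1,0.0066,0.0456,0,0,0,0, 1,0.0066,0.0456,0,0,0,0, 1,0.0066,0.0456,0,0,0,0, 1,0.0066,0.0456,0,0,0,0, 1,0.0066,0.0456,0,0,0,0, 1,0,0,0.04,0,0,0, 1,0,0,0.04,0,0,0]';  python3 -m jog '[1,0,0,0.02,0,0,0, 1,0,0,0,0,0,0]';python3 go.py .6486 .0092 .058 7.7
```

```text
t: 36.2
tool_pos: [0.6465, 0.0069, 0.193]
tool_rot: [-3.135, -0.209, 0.0]
contact_force: [0.1, 0.4, -0.3]
opening: 0.0855
t: 36.45
tool_pos: [0.6453, 0.0082, 0.1721]
tool_rot: [-3.134, -0.212, 0.007]
contact_force: [0.5, 0.4, -0.1]
opening: 0.0856
t=36.45 pos [0.6453 0.0082 0.1721] psi 7.7 tilt 0.26 q6 76 F [ 0.5  0.4 -0.1] op 0.0856
turn z 0.0 (q6 -> 83); then tool dx 3.5 dy -0.6 dz 114.1 mm
```

```bash
python3 -m jog '[1,0.0035,-0.0006,0.04,0,0,0, 1,0,0,0.04,0,0,0, 1,0,0,0.034,0,0,0, 1,0,0,0,0,0,0, 0,0,0,0,0,0,0, 0,0,0,0,0,0,0, 0,0,0,0,0,0,0, 0,0,0,0,0,0,0, 0,0,0,0,0,0,0]' 30; python3 go.py .4445 .348 .25 7.7; python3 - <<'E'
from h import *
o=[]
for n,b,f in(("side",(230,80,400,250),2.8),("top",(130,130,240,300),2.8)):
    p=ctrl.get_image(n); o.append(cv2.resize(p["image"][b[1]:b[3],b[0]:b[2]],None,fx=f,fy=f,interpolation=3))
cv2.imwrite("pics/t2.png",np.hstack(o))
E
```

```text
t: 37.58
tool_pos: [0.6521, 0.009, 0.0639]
tool_rot: [3.134, 0.212, 0.008]
contact_force: [0.6, 0.8, 5.9]
opening: 0.0493
t=37.58 pos [0.6521 0.009  0.0639] psi 7.7 tilt 0.29 q6 77 F [0.6 0.8 5.9] op 0.0493
turn z 0.0 (q6 -> 120); then tool dx -160.3 dy -363.8 dz -186.1 mm
```

View pics/t2.png

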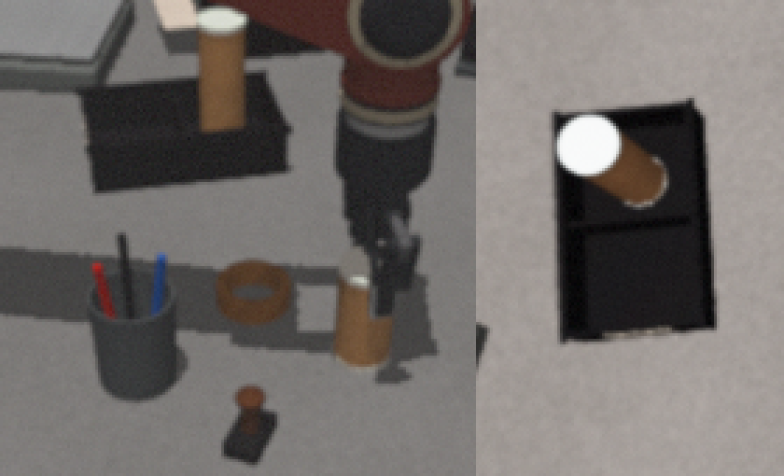

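```bash
python3 -m jog '[0,0,0,-0.03,0,0,0, 0,0,0,-0.045,0,0,0, 0,0,0,-0.045,0,0,0, 0,0,0,-0.045,0,0,0, 0,0,0,-0.021,0,0,0, 0,-0.0178,-0.0404,0,0,0,0, 0,-0.0178,-0.0404,0,0,0,0, 0,-0.0178,-0.0404,0,0,0,0, 0,-0.0178,-0.0404,0,0,0,0, 0,-0.0178,-0.0404,0,0,0,0]';python3 -m jog '[0,-0.0178,-0.0404,0,0,0,0, 0,-0.0178,-0.0404,0,0,0,0, 0,-0.0178,-0.0404,0,0,0,0, 0,-0.0178,-0.0404,0,0,0,0, 0,0,0,0,0,0,0, 0,0,0,0,0,0,0]'; python3 go.py .4445 .348 .14 7.7
```

```text
t: 38.92
tool_pos: [0.5332, 0.198, 0.2454]
tool_rot: [3.134, 0.211, -0.003]
contact_force: [-0.4, -0.3, -1.6]
opening: 0.049
t: 39.67
tool_pos: [0.4422, 0.3473, 0.2458]
tool_rot: [3.133, 0.212, -0.002]
contact_force: [-1.3, 0.7, -1.1]
opening: 0.0493
t=39.67 pos [0.4422 0.3473 0.2458] psi 7.7 tilt 0.09 q6 113 F [-1.3  0.7 -1.1] op 0.0493
turn z 0.0 (q6 -> 120); then tool dx 2.4 dy -0.4 dz 105.8 mm
```

```bash
python3 -m jog '[0,0.002,0,0.045,0,0,0, 0,0,0,0.045,0,0,0, 0,0,0,0.02,0,0,0, 0,0,0,0,0,0,0]'; python3 go.py .4445 .348 .07 7.7; python3 - <<'E'
from h import *
o=[]
for n,b,f in(("side",(230,80,370,180),3),("top",(130,150,250,270),3)):
    p=ctrl.get_image(n); i=cv2.resize(p["image"][b[1]:b[3],b[0]:b[2]],None,fx=f,fy=f,interpolation=3); k=np.zeros((360,i.shape[1],3),np.uint8);k[:i.shape[0]]=i;o.append(k)
cv2.imwrite("pics/t3.png",np.hstack(o))
E
```

```text
t: 40.17
tool_pos: [0.4439, 0.3468, 0.135]
tool_rot: [3.133, 0.21, -0.005]
contact_force: [0.6, -0.6, -0.2]
opening: 0.049
t=40.17 pos [0.4439 0.3468 0.135 ] psi 7.7 tilt 0.20 q6 113 F [ 0.6 -0.6 -0.2] op 0.0490
turn z -0.0 (q6 -> 120); then tool dx 0.7 dy -1.2 dz 65.0 mm
```

View pics/t3.png

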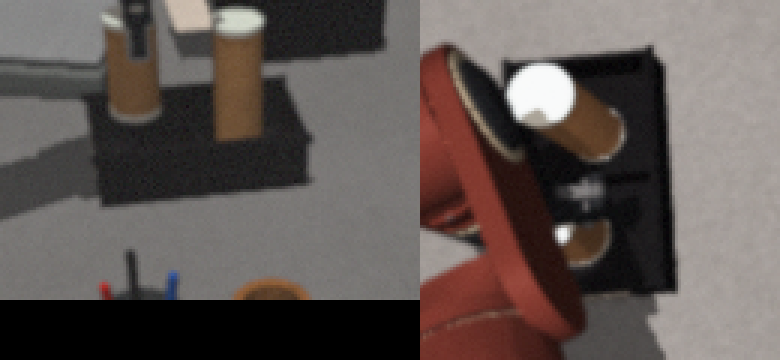

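```bash
python3 -m jog '[0,0.001,-0.001,0.03,0,0,0, 0,0,0,0.024,0,0,0, 0,0,0,0,0,0,0]'; python3 -m jog '[0,0,0,0.005,0,0,0, 0,0,0,0,0,0,0]'; python3 -m jog '[0,0,0,0.005,0,0,0, 0,0,0,0,0,0,0]'
```

```text
t: 40.65
tool_pos: [0.4452, 0.349, 0.0828]
tool_rot: [3.134, 0.211, -0.001]
contact_force: [-0.8, -0.0, -1.3]
opening: 0.0492
t: 40.9
tool_pos: [0.4461, 0.3496, 0.0791]
tool_rot: [-3.133, -0.212, -0.003]
contact_force: [-0.5, -1.0, -0.8]
opening: 0.0493
t: 41.15
tool_pos: [0.445, 0.349, 0.0725]
tool_rot: [3.134, 0.212, -0.001]
contact_force: [-0.4, 0.3, -0.6]
opening: 0.0493
```

```bash
python3 -m jog '[0,0,0,0.003,0,0,0, 0,0,0,0,0,0,0, 0.85,0,0,0,0,0,0, 0.85,0,0,0,0,0,0, 0.85,0,0,0,0,0,0, 0.85,0,0,-0.03,0,0,0, 1,0,0,-0.045,0,0,0, 1,0,0,-0.045,0,0,0, 1,0,0,-0.045,0,0,0, 1,0,0,-0.04,0,0,0]'; python3 -m jog '[1,0.03,0.045,-0.01,0,0,0, 1,0.03,0.045,0,0,0,0, 1,0,0.045,0,0,0,0, 1,0,0.045,0,0,0,0, 1,0,0.045,0,0,0,0, 1,0,0.045,0,0,0,0, 1,0,0,0,0,0,0, 1,0,0,0,0,0,0]'; python3 chk.py carton_small carton_medium carton_large; python3 - <<'E'
from cap import *
T=ctrl.get_image("top");S=ctrl.get_image("side")
a,b=T["image"][80:260,130:250],T["image"][80:260,410:490]; c=S["image"][60:390,220:520]
i=np.zeros((600,800,3),np.uint8); x=np.hstack([a,b]); x=cv2.resize(x,None,fx=1.8,fy=1.8,interpolation=3); i[:x.shape[0],:x.shape[1]]=x
y=cv2.resize(c,None,fx=1.4,fy=1.4,interpolation=3); i[:y.shape[0],370:370+y.shape[1]]=y[:, :430]; cv2.imwrite("pics/end.png",i)
E
```

```text
t: 42.4
tool_pos: [0.4453, 0.3491, 0.2768]
tool_rot: [-3.134, -0.212, -0.002]
contact_force: [0.9, 0.0, -0.8]
opening: 0.0854
t: 43.4
tool_pos: [0.5409, 0.0898, 0.2847]
tool_rot: [-3.134, -0.211, -0.0]
contact_force: [-0.4, 0.1, -0.3]
opening: 0.0856
top carton_small expect [455. 173.  31.  32.] [([454.0, 170.0, 29.0, 31.0], 0.67)]
top carton_medium expect [452. 145.  36.  42.] [([451.0, 143.0, 37.0, 41.0], 0.95)]
top carton_large expect [448. 111.  39.  52.] [([446.0, 106.0, 40.0, 50.0], 0.63)]
side carton_small expect [366. 308.  52.  49.] [([367.0, 308.0, 50.0, 47.0], 0.78)]
side carton_medium expect [410. 303.  69.  56.] [([415.0, 302.0, 64.0, 53.0], 0.76), ([278.0, 195.0, 31.0, 60.0], 0.56)]
side carton_large expect [464. 297.  88.  64.] [([473.0, 296.0, 75.0, 63.0], 0.86), ([317.0, 232.0, 20.0, 31.0], 0.51)]
```

View pics/end.png

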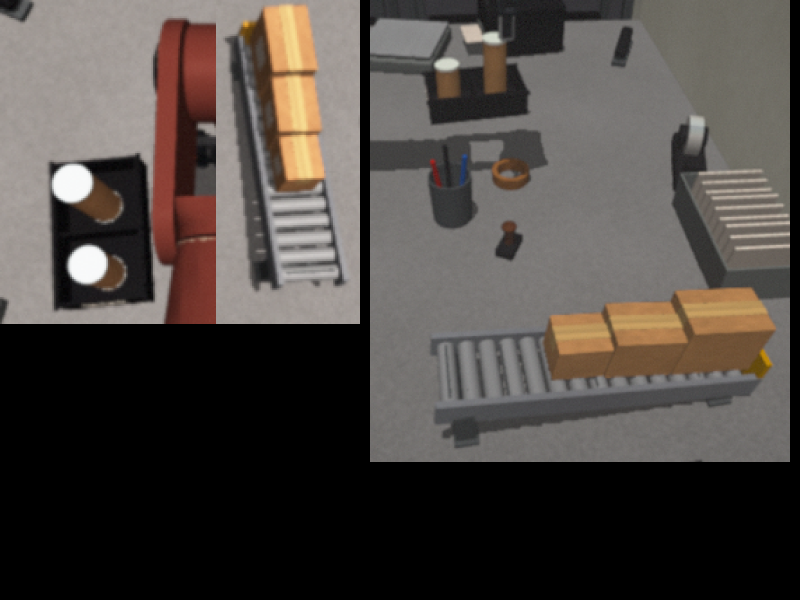

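```bash
python3 - <<'E'
from cap import *
T=ctrl.get_image("top");S=ctrl.get_image("side")
a=np.radians(7.7)
for n,b,c in(("tall",(155,165,190,198),(300,80,318,94)),("short",(160,212,195,245),(264,100,284,112))):
    u,v=cap(T,b),cap(S,c); X=tri((T,S),(u,v)); d=X[:2]-[.495,.355]
    print(n,u.round(1),v.round(1),X.round(4),"tote xy",(d[0]*np.cos(a)+d[1]*np.sin(a)).round(3),(-d[0]*np.sin(a)+d[1]*np.cos(a)).round(3))
print(ctrl.finish_job())
E
```

```text
tall [169.6 181.3] [306.2  86.7] [0.5386 0.3631 0.1544] tote xy 0.044 0.002
short [178.2 226.5] [274.5 105.4] [0.4403 0.3496 0.1039] tote xy -0.055 0.002
the job is handed in; nothing more can be done
None
```

The job is done and handed in at about 43 s of the 112 s allowed. The final checks support the required end state, but `finish_job` reports no verdict.

**Cartons:** I set the large, middle and small cartons on the lane in that order and let each roll down. The last pictures show them upright in a tight row against the stop.

**Tubes:** The last two-view measurement puts the tops of their caps at 154 mm and 104 mm, as expected for tubes standing on the tote floor. They are about +44 mm (tall) and −55 mm (short) along the tote's length, each within 2 mm of its centreline.

**Bystanders:** In the last side picture, the pen cup, tape roll and ink stamp look to be where they started. I did not measure their positions.

**Disagreements:**
- **Lane position:** The large carton appeared 3–5 px beyond where my first lane estimate put it, and the middle one 2–5 px in the last check. I put this down to the estimate being about 6 mm short; the small carton came within about 3 px.
- **Fitted heights:** My camera fits gave cartons about 3 mm, lane about 6 mm and tote about 6 mm lower than the text says.

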